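# Sort the sieving finds on the potting bench

## Task

Sort what the sieving turned up: put both terracotta crocks in the grey ceramic pot, both dark pebbles in the low coarse-mesh sieve and the green-and-brass hose fitting in the blue dish. Lower each one in and let it go close to the bottom instead of dropping it from above, and leave the glass jar and the red scoop where they are.

Things in the scene. Friction and masses are not known exactly. Their poses are not given: they have to be found in the camera images.
- crock_a: A curved terracotta pot shard (crock), orange-brown, 49 mm long (its x), 34 mm wide (its y), 20 mm high, arched along its length like a low bridge, side faces flat and upright, so grasp it across its 34 mm width at mid-length. Lies arch-up on the bench, turned at most 0.8 rad from its length pointing along x. Origin: centre of its underside, at bench level; z up. Loose, 35 to 70 g. The two crocks are alike.
- crock_b: A curved terracotta pot shard (crock), orange-brown, 49 mm long (its x), 34 mm wide (its y), 20 mm high, arched along its length like a low bridge, side faces flat and upright, so grasp it across its 34 mm width at mid-length. Lies arch-up on the bench, turned at most 0.8 rad from its length pointing along x. Origin: centre of its underside, at bench level; z up. Loose, 35 to 70 g. The two crocks are alike.
- pebble_a: A smooth very dark, nearly black, river pebble, round seen from above, flattish with a flat underside, 44 mm across at 10 to 14 mm above its underside, 24 mm high. Origin: centre of its underside; z up. Loose, 44 to 98 g.
- pebble_b: A smooth very dark, nearly black, river pebble, round seen from above, flattish with a flat underside, 40 mm across at 10 to 14 mm above its underside, 24 mm high. Origin: centre of its underside; z up. Loose, 44 to 98 g.
- fitting: A hose fitting standing upright: a plain round green plastic collar 28 mm across and 20 mm high, above it a narrower barbed brass spout, 38 mm high in all. Origin: centre of its underside; z up the spout. Loose, 42 to 84 g.
- pot: The shallow grey glazed ceramic pot, open on top, round: 146 mm across outside, 136 mm inside (about 128 mm at its floor), rim 50 mm above the bench, wall 5 mm, inner floor 6 mm above the bench. Fixed to the bench. Origin: centre of its underside, on the bench; z up.
- sieve: The single low aluminium sieve with a coarse square mesh (light wires on a dark ground) as its floor: round, open on top, 146 mm across outside, 138 mm inside, rim 45 mm above the bench, wall 4 mm; the mesh is a solid floor, its top 6 mm above the bench. Fixed to the bench. Origin: centre of its underside, on the bench; z up. (The tall tiers of sieves at the left end of the bench are not it.)
- dish: The blue glazed dish, round, open on top: 146 mm across outside, 136 mm inside (about 122 mm at its floor), rim 30 mm above the bench, wall 5 mm, inner floor 5 mm above the bench. Fixed to the bench. Origin: centre of its underside, on the bench; z up.
- jar: A small glass jar with a steel lid, 52 mm across, 50 mm high, standing loose between two of the three containers: leave it alone. (A green tin with a white lid, of much the same size, stands in the other gap.) Origin: centre of its underside; z up.
- scoop: A red plastic scoop lying loose at one side of the bench, 66 mm wide, about 190 mm long, 38 mm high: leave it alone. Its open blade runs 90 mm along its own +x from its origin, its handle 100 mm along its own -x. Origin: at bench level under the back wall of the blade; z up.

How it is judged:
At the end, for the whole second after the job is handed in: Crocks in the pot, pebbles in the sieve, fitting in the dish: each origin within 60 mm of the container's centre in plan and under 45 mm (pot), 40 mm (sieve), 25 mm (dish) above the bench, at rest (0.02 m/s, 0.3 rad/s); jar and scoop within 20 mm of their start (horizontal distance between each of crock_a, crock_b and pot below 0.06 m and z of each of crock_a, crock_b in the frame of pot below 0.045 m and linear speed of each of crock_a, crock_b, pebble_a, pebble_b, fitting below 0.02 m/s and angular speed of each of crock_a, crock_b, pebble_a, pebble_b, fitting below 0.3 rad/s and horizontal distance between each of pebble_a, pebble_b and sieve below 0.06 m and z of each of pebble_a, pebble_b in the frame of sieve below 0.04 m and horizontal distance between fitting and dish below 0.06 m and z of fitting in the frame of dish below 0.025 m and distance of each of jar, scoop from where it was at the start of the episode below 0.02 m); the robot touches nothing.
It fails at once if the glass jar is pushed 20 mm or more (distance of jar from where it was at the start of the episode above 0.02 m).
It fails at once if the red scoop is pushed 20 mm or more (distance of scoop from where it was at the start of the episode above 0.02 m).
It fails at once if a find is dropped or thrown (over 0.9 m/s while not held: a fall of about 40 mm) ((linear speed of crock_a above 0.9 m/s and contact force between crock_a and the fingers below 0.05 N) or (linear speed of crock_b above 0.9 m/s and contact force between crock_b and the fingers below 0.05 N) or (linear speed of pebble_a above 0.9 m/s and contact force between pebble_a and the fingers below 0.05 N) or (linear speed of pebble_b above 0.9 m/s and contact force between pebble_b and the fingers below 0.05 N) or (linear speed of fitting above 0.9 m/s and contact force between fitting and the fingers below 0.05 N)).
It also fails if it takes over 128 s, if anything falls off the work surface, if the arm or the gripper's body presses on something with over 40 N, if the wrist force passes 120 N, or if a joint passes its speed limit or range.

## Robot

A 6-joint arm with a two-finger parallel gripper is mounted at the origin on the work surface. World frame = base frame: x ahead of the robot, y to its left, z up, the work surface at z = 0. Lengths are in m, angles in rad, forces in N, time in s.
With the tool pointing down it reaches from about 0.325 to 0.9 m from the base axis. Payload 6.1 kg.
Tool frame: the origin (TCP) lies on the centre line of the jaws, within the pads' length; the fingertips stand 22 mm ahead of it and the grasp point (between the pads) lies 3 mm ahead of it; z points along the fingers, x is the direction in which the jaws open and shut, and the axes are right-handed (so a half turn about z gives the same grasp; the last joint's range is limited). The gripper opens to 87 mm and grips with 3 to 60 N. Pads are 19 mm wide; open, the fingers measure 117 mm over their backs; the gripper's body (75 mm by 190 mm) begins 51 mm behind the grasp point.
Start: joints at [0.98, 0.22, 1.526, -0, 1.395, -0.126], TCP at [0.28, 0.559, 0.245] pointing down, gripper open.
Joint ranges: [-2.98, 2.98], [-0.91, 2.08], [0.09, 2.57], [-1.24, 4.39], [0.2, 2.65], [-2.68, 2.68]. Speed limits (rad/s): [2.57, 2.57, 3.01, 3.14, 3.14, 3.14].

## Interface

Orientations are given as a unit quaternion [x, y, z, w].
In Python, from workcell import manip gives the robot as it stands.
- The arm moves only by the tool servo_tool, never from a script. Its argument "commands" is a list of rows, each a list of 7 numbers: the shift along the tool's x, y, z in cm, then the turn, a rotation vector about the tool's x, y, z in degrees, then the closure, from 0 (fully open) to 1 (shut). A call has 1 to 8 rows; each row is the pose to reach, as a shift and turn from the pose commanded when the call began, along the tool's axes at that moment; what a row does not reach only later rows make up. A row lasts 1/8 s, in which the tool goes at most 62.5 mm and 10.7 degrees, less where a joint would pass 70% of its speed; a pose out of reach is approached as far as the arm can. A call with a gripper value outside its range is refused whole. The fingers move at their own pace and stop on an object; "squeeze" is the grip in N (left out, the last holds). Time passes only in rows, so rows that repeat a pose let the fingers close. It gives the time, the measured TCP pose, the force and the opening at its end, in the units of the state.
- manip.observe(): the state, without advancing time (a new reading comes with each control period).
- manip.read_camera(name): name is "side" or "top"; returns a dict with "frame" (384x512x3 uint8, red, green, blue), "fov_y" (degrees; the focal length in pixels is half the picture's height over the tangent of half this angle, whatever the lens; pixels are square), "cx", "cy" (the principal point, pixels), "extrinsics" (4x4, takes a point from camera to world coordinates). Camera axes: x right, y down, z forward; pixel columns grow to the right and rows downward; lengths in m; the calibration is good to about 2 mm. A picture is of the moment at which its call begins. There is no depth.
- manip.job_done(): hands the job in, once; it reports no verdict.
The state is a dict: "time": time; "q": joint angles; "dq": joint speeds; "joint_torque": joint torques, N m; "position": TCP position; "ee_rot": TCP orientation; "contact_force": force on the tool from outside, world axes, zero at the start; "torque": the same for the moment, N m; "opening": finger opening in m.
Only numpy, scipy, OpenCV 4.12 (cv2) and the standard library are available. Lean on these libraries where they do the work, as an engineer would, in place of code of your own. Each camera call takes 0.05 s, during which the arm holds its last target. There are 200 camera calls.

## Working session

There is one attempt and no reset: what is moved stays moved. The work goes in short steps, Python scripts to look and compute and a tool call to move; the robot and the scene stay as the last step left them, time stands still between calls to the robot, and variables do not carry over. Pictures are saved under pics/ and viewed, about 12 in all and at most 16, crops included, and the job is handed in when it is done.

Besides the shell and the picture viewer there is one more tool, called after "Emit:" by a JSON object that holds its "fn" and its "kwargs", one argument or row to a line. servo_tool: Moves the arm, as the interface text tells. Its arguments: {"type":"object","properties":{"commands":{"type":"array"},"squeeze":{"type":"number"}},"required":["commands"]}

```bash
ls; mkdir -p pics; cat > h.py <<'E'
import numpy as np,cv2
from workcell import manip
def cam(n):
    c=manip.read_camera(n);return c
def ray(c,u,v,z):
    f=192/np.tan(np.radians(c["fov_y"])/2);E=np.array(c["extrinsics"])
    d=E[:3,:3]@np.array([(u-c["cx"])/f,(v-c["cy"])/f,1]);o=E[:3,3]
    return o+d*(z-o[2])/d[2]
def proj(c,p):
    f=192/np.tan(np.radians(c["fov_y"])/2);E=np.array(c["extrinsics"])
    q=E[:3,:3].T@(np.array(p)-E[:3,3]);return q[0]/q[2]*f+c["cx"],q[1]/q[2]*f+c["cy"]
def save(c,fn,box=None,s=1):
    im=c["frame"][:,:,::-1]
    if box: im=im[box[1]:box[3],box[0]:box[2]]
    cv2.imwrite("pics/"+fn,cv2.resize(im,None,fx=s,fy=s,interpolation=cv2.INTER_CUBIC))
E
python3 - <<'E'
from h import *
np.set_printoptions(precision=4,suppress=True)
a=cam("top");save(a,"t0.png",s=1.5);b=cam("side");save(b,"s0.png",s=1.5)
for c in(a,b):print(c["fov_y"],c["cx"],c["cy"],np.array(c["extrinsics"]))
print(manip.observe())
E
```

```text
pics
54.16363425244486 256.89428220526713 190.28428772440623 [[-0.0047 -0.9795  0.2016  0.2996]
 [-1.      0.0053  0.0024 -0.0053]
 [-0.0035 -0.2016 -0.9795  1.1336]
 [ 0.      0.      0.      1.    ]]
54.99603175776132 255.25610051465202 194.53317517829504 [[ 0.7986 -0.4499  0.3998  0.1333]
 [-0.6018 -0.6087  0.5171 -0.548 ]
 [ 0.0107 -0.6535 -0.7568  0.7996]
 [ 0.      0.      0.      1.    ]]
{'time': 0.1, 'q': array([ 0.9799,  0.2212,  1.5275,  0.    ,  1.3947, -0.1261]), 'dq': array([ 0.0004, -0.0006, -0.0023,  0.0007, -0.0003, -0.0005]), 'joint_torque': array([  0.0013, -49.5947, -38.8521,   0.0701,   0.0516,  -0.    ]), 'position': array([0.2799, 0.5583, 0.2435]), 'ee_rot': array([ 0.851 ,  0.5252, -0.0008,  0.0004]), 'contact_force': array([ 0.0383, -0.5965, -0.1434]), 'torque': array([ 0.0145, -0.0101, -0.0335]), 'opening': 0.08712425808073522}
```

View pics/t0.png

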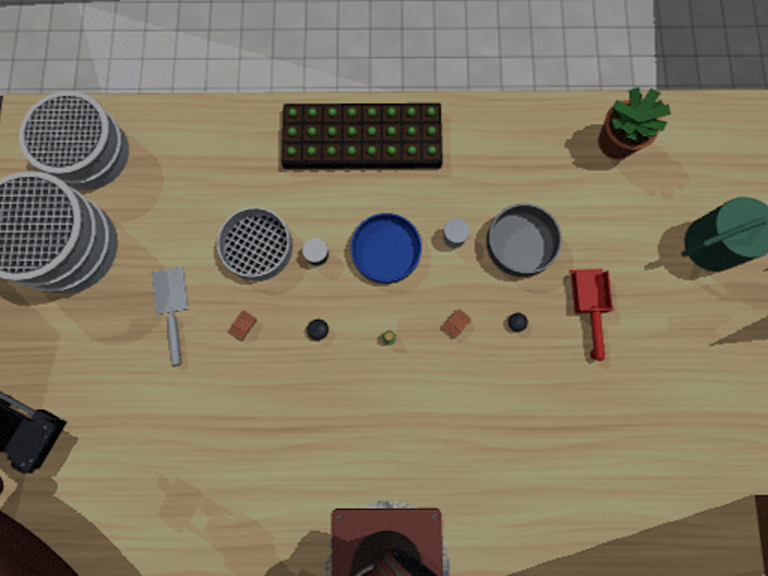

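View pics/s0.png

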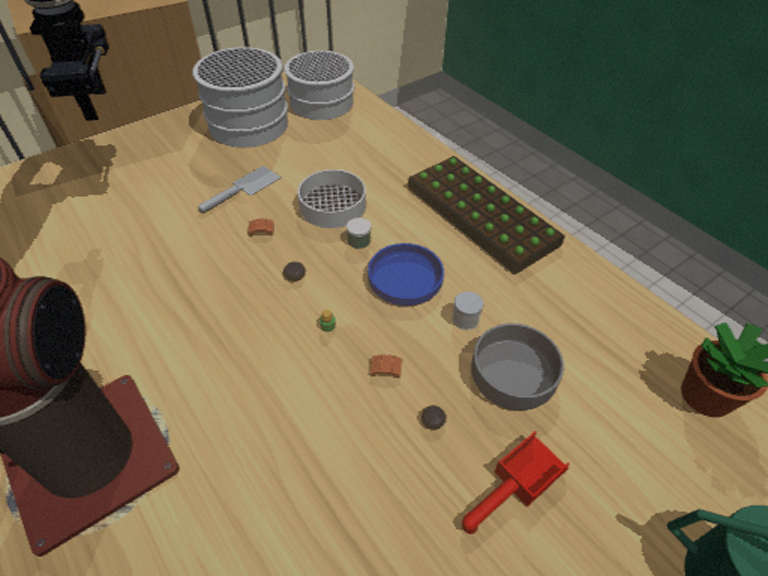

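The top view shows, at 1.5x: crocks at (242,325) and (456,322), pebbles at (318,329) and (517,322), and the fitting at (388,338). The sieve is at (255,244), the dish at (386,248) and the pot at (524,240). The jar is at (456,232) and the tin at (315,250). I'll enlarge the finds next.

```bash
python3 - <<'E'
from h import *
c=cam("top");d=cam("side")
def tile(c,u,v,r=16,s=10):
    im=c["frame"][v-r:v+r,u-r:u+r,::-1];im=cv2.resize(im,(250,250),interpolation=cv2.INTER_CUBIC)
    im=cv2.convertScaleAbs(im,alpha=1.5)
    for k in range(0,33,8):
        cv2.putText(im,str(u-r+k),(int(k*7.8),10),0,.35,(255,255,255),1);cv2.putText(im,str(v-r+k),(0,int(k*7.8)+4),0,.35,(255,255,255),1)
        cv2.line(im,(int(k*7.8),0),(int(k*7.8),250),(200,200,0),1);cv2.line(im,(0,int(k*7.8)),(250,int(k*7.8)),(200,200,0),1)
    return im
T=[tile(c,u,v) for u,v in((162,217),(304,215),(212,219),(345,215),(259,225))]
T+=[tile(d,219,214)]
cv2.imwrite("pics/tiles.png",np.vstack([np.hstack(T[:3]),np.hstack(T[3:])]))
for n,(u,v) in dict(sieve=(255,244),dish=(386,248),pot=(524,240)).items():
    print(n,ray(c,u/1.5,v/1.5,.03 if n=='dish' else .047))
for n,p in dict(sieve=(332,187),dish=(405,270),pot=(517,357)).items(): print(n,'side',ray(d,p[0]/1.5,p[1]/1.5,.03 if n=='dish' else .047))
# centroids by segmentation
for cc,nm in((c,'top'),(d,'side')):
    im=cc["frame"];hsv=cv2.cvtColor(im,cv2.COLOR_RGB2HSV)
    masks=dict(dark=(im.max(2)<62),terra=(hsv[:,:,0]<12)&(hsv[:,:,1]>110)&(im[:,:,0]>70),green=(hsv[:,:,0]>35)&(hsv[:,:,0]<90)&(hsv[:,:,1]>80))
    for k,m in masks.items():
        n,l,st,ce=cv2.connectedComponentsWithStats(m.astype(np.uint8))
        for i in range(1,n):
            x,y,w,h,a=st[i]
            if 40<a<500 and w<30 and h<30:
                p=ray(cc,*ce[i],.012)
                if .25<p[0]<.55 and abs(p[1])<.35:
                    r=cv2.minAreaRect(np.argwhere(l==i)[:,::-1].astype(np.float32))
                    print(nm,k,st[i],ce[i].round(1),p.round(4),np.round(r[1],1),round(r[2],1))
E
```

```text
sieve [0.60938431 0.25787217 0.047     ]
dish [ 0.6042961  -0.00426551  0.03      ]
pot [ 0.61459963 -0.28050433  0.047     ]
sieve side [0.62184395 0.26843436 0.047     ]
dish side [ 0.60671459 -0.00334163  0.03      ]
pot side [ 0.62255546 -0.27677601  0.047     ]
top dark [339 209  12  12 119] [344.5 214.4] [ 0.455  -0.2656  0.012 ] [11. 11.] 90.0
top dark [205 213  14  14 148] [211.2 219.4] [0.442 0.135 0.012] [13. 13.] 90.0
top terra [153 207  18  20 190] [161.2 216.3] [0.4521 0.2858 0.012 ] [11.3 17.1] 35.0
top terra [295 206  19  19 181] [304.2 215.2] [ 0.4532 -0.1444  0.012 ] [10.6 17. ] 45.0
side terra [166 146  16  10 127] [173.4 150.3] [0.4534 0.2893 0.012 ] [ 9. 15.] 90.0
side terra [247 237  20  13 209] [257.2 242.7] [ 0.4563 -0.1417  0.012 ] [12. 19.] 90.0
side green [213 211  11  10  64] [218.1 216.2] [ 0.4231 -0.0119  0.012 ] [ 8.7 10.3] 83.7
```

View pics/tiles.png

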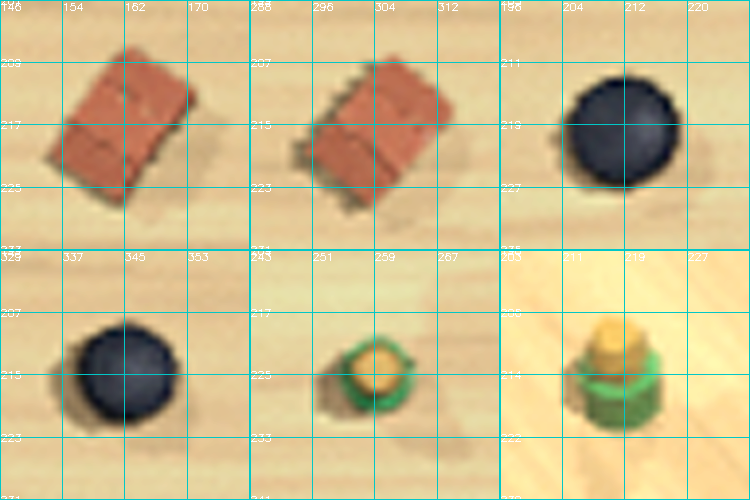

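The crops confirm the finds. The left crock's length points at about -36° and the right one's at about -42°. Both pebbles are round, and the fitting is upright at (258.5,224.6) in the top view. Next I'll write a helper that converts world targets into tool shifts.

```bash
cat >> h.py <<'E'
def plan(*ts):
    o=manip.observe();q=o["ee_rot"];ph=2*np.arctan2(q[1],q[0]);p=o["position"]
    c,s=np.cos(ph),np.sin(ph)
    print("t %.2f pos"%o["time"],p.round(4),"phi %.1f open %.4f"%(np.degrees(ph),o["opening"]),"q6 %.2f"%o["q"][5],"quat",q.round(3))
    for x,y,z,f in ts:
        dx,dy=x-p[0],y-p[1]
        print("  shift cm %.2f %.2f %.2f turn %.1f"%(100*(c*dx+s*dy),100*(s*dx-c*dy),100*(p[2]-z),(np.degrees(ph)-f+90)%180-90))
E
python3 - <<'E'
from h import *
c=cam("top");d=cam("side")
print(ray(c,258.5,224.6,.02),ray(d,217.9,213.5,.02),ray(d,217.9,219,.0))
plan((.452,.2865,.10,54),(.452,.2865,.025,54))
E
```

```text
[ 0.42472313 -0.00681604  0.02      ] [ 0.42463051 -0.00942645  0.02      ] [ 4.21776198e-01 -1.13869215e-02  1.11022302e-16]
t 0.30 pos [0.2801 0.5585 0.2442] phi 63.4 open 0.0868 q6 -0.13 quat [ 0.851  0.525 -0.     0.   ]
  shift cm -16.61 27.56 14.42 turn 9.4
  shift cm -16.61 27.56 21.92 turn 9.4
```

Emit:
{"fn": "servo_tool", "kwargs": {
  "commands": [
    [-3,5,2.5,0,0,4.5,0],
    [-6,10,5,0,0,9.5,0],
    [-9,15,8,0,0,9.5,0],
    [-12,20,10.5,0,0,9.5,0],
    [-14.5,24,13,0,0,9.5,0],
    [-16.6,27.5,14.5,0,0,9.5,0],
    [-16.6,27.5,14.5,0,0,9.5,0.2],
    [-16.6,27.5,14.5,0,0,9.5,0.2]
  ],
  "squeeze": 15
}}

```text
time: 1.3
position: [0.4516, 0.2875, 0.0999]
ee_rot: [0.892, 0.453, 0.0, -0.0]
contact_force: [-0.4, 0.3, 0.3]
opening: 0.0749
```

```bash
python3 - <<'E'
from h import *
c=cam("top");d=cam("side")
a=lambda c,u,v:cv2.resize(c["frame"][v-30:v+30,u-30:u+30,::-1],(380,380),interpolation=cv2.INTER_CUBIC)
cv2.imwrite("pics/g1.png",np.hstack([a(c,162,217),a(d,174,150)]))
plan((.452,.2865,.025,54))
E
```

```text
t 1.40 pos [0.4515 0.2882 0.1003] phi 53.9 open 0.0715 q6 -0.52 quat [ 0.891  0.454  0.001 -0.   ]
  shift cm -0.11 0.14 7.53 turn -0.1
```

View pics/g1.png

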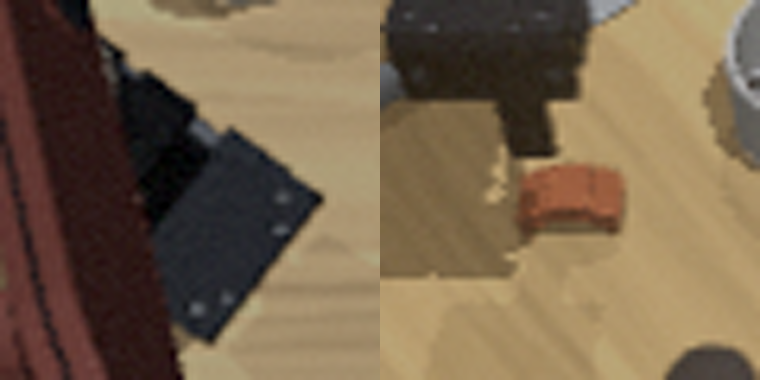

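The arm hides the crock from above. In the side view the fingers hang clear over it, with nothing else near, so I'll descend and grip.

Emit:
{"fn": "servo_tool", "kwargs": {
  "commands": [
    [0,0,3,0,0,0,0.2],
    [0,0,6,0,0,0,0.2],
    [-0.1,0.1,7.4,0,0,0,0.2],
    [-0.1,0.1,7.4,0,0,0,1],
    [-0.1,0.1,7.4,0,0,0,1],
    [-0.1,0.1,7.4,0,0,0,1],
    [-0.1,0.1,7.4,0,0,0,1],
    [-0.1,0.1,7.4,0,0,0,1]
  ],
  "squeeze": 15
}}

```text
time: 2.4
position: [0.4524, 0.2859, 0.0263]
ee_rot: [0.892, 0.453, 0.001, -0.0]
contact_force: [-0.9, -0.1, 2.6]
opening: 0.0337
```

```bash
python3 -c "
from h import *
plan((.6,-.28,.12,54))"
```

```text
t 2.40 pos [0.4524 0.2859 0.0263] phi 53.9 open 0.0337 q6 -0.52 quat [ 0.892  0.453  0.001 -0.   ]
  shift cm -36.99 45.30 -9.37 turn -0.1
```

Emit:
{"fn": "servo_tool", "kwargs": {
  "commands": [
    [0,0,-3,0,0,0,1],
    [0,0,-6.5,0,0,0,1],
    [-2,3,-9.5,0,0,0,1],
    [-5.5,7.5,-9.5,0,0,0,1],
    [-9,12,-9.5,0,0,0,1],
    [-12.5,16.5,-9.5,0,0,0,1],
    [-16,21.5,-9.5,0,0,0,1],
    [-19.5,26,-9.5,0,0,0,1]
  ],
  "squeeze": 20
}}

```text
time: 3.4
position: [0.5472, -0.0273, 0.1207]
ee_rot: [0.892, 0.453, 0.0, 0.0]
contact_force: [0.4, 0.7, -0.5]
opening: 0.0338
```

```bash
python3 -c "
from h import *
plan((.64,-.2955,.12,54))"
```

```text
t 3.40 pos [ 0.5472 -0.0273  0.1207] phi 53.8 open 0.0338 q6 -1.13 quat [0.892 0.453 0.    0.   ]
  shift cm -16.19 23.32 0.07 turn -0.2
```

Emit:
{"fn": "servo_tool", "kwargs": {
  "commands": [
    [-3.4,4.9,0,0,0,0,1],
    [-6.8,9.8,0,0,0,0,1],
    [-10.2,14.7,0,0,0,0,1],
    [-13.5,19.5,0,0,0,0,1],
    [-16.2,23.4,0,0,0,0,1],
    [-16.2,23.4,0,0,0,0,1]
  ]
}}

```text
time: 4.15
position: [0.6402, -0.2978, 0.12]
ee_rot: [0.892, 0.451, -0.0, 0.0]
contact_force: [1.0, 0.2, -0.2]
opening: 0.0338
```

```bash
python3 -c "
from h import *
plan((.64,-.2955,.034,54))
c=cam('top');d=cam('side')
a=lambda c,u,v:cv2.resize(c['frame'][v-40:v+40,u-40:u+40,::-1],(400,400),interpolation=cv2.INTER_CUBIC)
cv2.imwrite('pics/p1.png',np.hstack([a(c,349,160),a(d,345,240)]))"
```

```text
t 4.15 pos [ 0.6402 -0.2978  0.12  ] phi 53.6 open 0.0338 q6 -1.48 quat [ 0.892  0.451 -0.     0.   ]
  shift cm 0.17 -0.15 8.60 turn -0.4
```

View pics/p1.png

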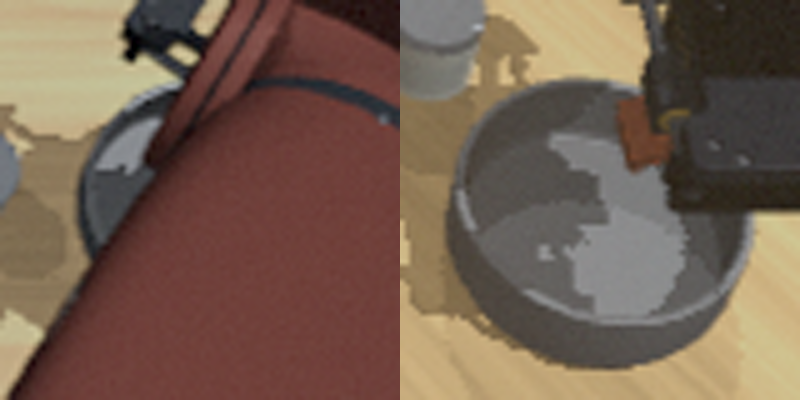

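The side view shows the pot rim centred near (345,240), matching the estimate, and the crock is held above it on the far side. Lowering now.

Emit:
{"fn": "servo_tool", "kwargs": {
  "commands": [
    [0.2,-0.2,3,0,0,0,1],
    [0.2,-0.2,6,0,0,0,1],
    [0.2,-0.2,7.8,0,0,0,1],
    [0.2,-0.2,8.6,0,0,0,1],
    [0.2,-0.2,8.6,0,0,0,1],
    [0.2,-0.2,8.6,0,0,0,0.42],
    [0.2,-0.2,8.6,0,0,0,0.42],
    [0.2,-0.2,8.6,0,0,0,0.42]
  ]
}}

```text
time: 5.25
position: [0.6402, -0.2915, 0.0354]
ee_rot: [0.892, 0.453, 0.0, 0.001]
contact_force: [0.5, -0.6, -0.3]
opening: 0.0491
```

```bash
python3 -c "
from h import *
plan((.64,-.2955,.12,54),(.4535,-.1435,.12,48),(.4535,-.1435,.025,48))"
```

```text
t 5.25 pos [ 0.6402 -0.2915  0.0354] phi 53.9 open 0.0491 q6 -1.48 quat [0.892 0.453 0.    0.001]
  shift cm -0.34 0.22 -8.46 turn -0.1
  shift cm 0.94 -23.81 -8.46 turn 5.9
  shift cm 0.94 -23.81 1.04 turn 5.9
```

Emit:
{"fn": "servo_tool", "kwargs": {
  "commands": [
    [0,0,-3,0,0,0,0.42],
    [0,0,-7,0,0,0,0.3],
    [0.2,-5,-8.5,0,0,2,0.2],
    [0.4,-11,-8.5,0,0,4,0.2],
    [0.6,-17,-8.5,0,0,6,0.2],
    [0.9,-22,-7,0,0,6,0.2],
    [0.9,-23.8,-4.5,0,0,6,0.2],
    [0.9,-23.8,-4.5,0,0,6,0.2]
  ]
}}

```text
time: 6.25
position: [0.4508, -0.1422, 0.0783]
ee_rot: [0.914, 0.406, -0.001, -0.001]
contact_force: [0.6, -0.3, 0.5]
opening: 0.0696
```

```bash
python3 -c "
from h import *
c=cam('top');d=cam('side')
plan((.4535,-.1435,.025,48))
a=lambda c,u,v,r=30:cv2.resize(c['frame'][v-r:v+r,u-r:u+r,::-1],(400,400),interpolation=cv2.INTER_CUBIC)
cv2.imwrite('pics/g2.png',np.hstack([a(d,257,243),a(d,345,240)]))"
```

```text
t 6.35 pos [ 0.4541 -0.1443  0.0807] phi 47.9 open 0.0696 q6 -1.31 quat [0.914 0.406 0.001 0.001]
  shift cm 0.02 -0.10 5.57 turn -0.1
```

View pics/g2.png

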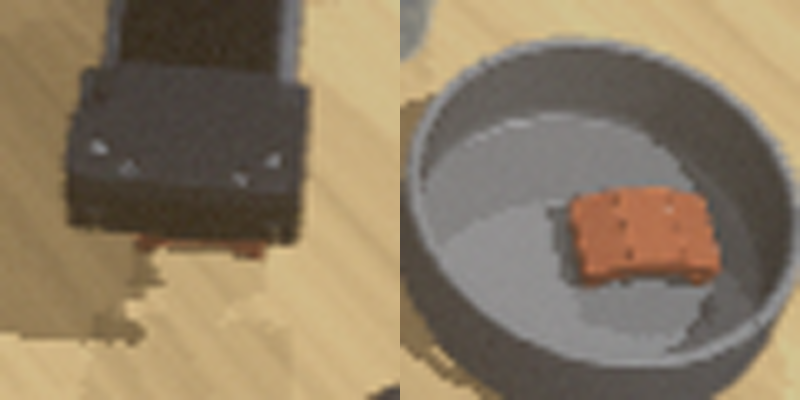

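The first crock lies flat in the pot at about (352,245) in the side view. The gripper is over the second crock.

Emit:
{"fn": "servo_tool", "kwargs": {
  "commands": [
    [0,0,3,0,0,0,0.2],
    [0,0,5.5,0,0,0,0.2],
    [0,0,5.5,0,0,0,0.2],
    [0,0,5.5,0,0,0,1],
    [0,0,5.5,0,0,0,1],
    [0,0,5.5,0,0,0,1],
    [0,0,5.5,0,0,0,1],
    [0,0,5.5,0,0,0,1]
  ]
}}

```text
time: 7.35
position: [0.4532, -0.1436, 0.0249]
ee_rot: [0.914, 0.406, 0.0, 0.0]
contact_force: [-0.1, 0.7, 2.8]
opening: 0.0338
```

```bash
python3 -c "
from h import *
d=cam('side')
print(ray(d,351.5,245,.022),ray(d,345,240,.05))
plan((.594,-.2625,.12,54))"
```

```text
[ 0.63726275 -0.2927509   0.022     ] [ 0.61699972 -0.28245254  0.05      ]
t 7.40 pos [ 0.4532 -0.1436  0.0249] phi 47.9 open 0.0337 q6 -1.31 quat [0.914 0.406 0.    0.   ]
  shift cm 0.63 18.42 -9.51 turn -6.1
```

Emit:
{"fn": "servo_tool", "kwargs": {
  "commands": [
    [0,0,-4,0,0,0,1],
    [0,0,-8,0,0,0,1],
    [0.2,4,-9.5,0,0,-2,1],
    [0.4,9,-9.5,0,0,-4,1],
    [0.6,14,-9.5,0,0,-6,1],
    [0.6,18.4,-9.5,0,0,-6,1],
    [0.6,18.4,-9.5,0,0,-6,1],
    [0.6,18.4,-9.5,0,0,-6,1]
  ]
}}

```text
time: 8.4
position: [0.5924, -0.2619, 0.1185]
ee_rot: [0.892, 0.453, -0.001, -0.001]
contact_force: [-0.3, 0.7, -1.3]
opening: 0.0339
```

```bash
python3 -c "
from h import *
plan((.593,-.2635,.034,54))"
```

```text
t 8.40 pos [ 0.5924 -0.2619  0.1185] phi 53.9 open 0.0339 q6 -1.48 quat [ 0.892  0.453 -0.001 -0.001]
  shift cm -0.10 0.14 8.45 turn -0.1
```

Emit:
{"fn": "servo_tool", "kwargs": {
  "commands": [
    [-0.1,0,3,0,0,0,1],
    [-0.1,0,6,0,0,0,1],
    [-0.1,0,7.8,0,0,0,1],
    [-0.1,0,8.5,0,0,0,1],
    [-0.1,0,8.5,0,0,0,1],
    [-0.1,0,8.5,0,0,0,0.42],
    [-0.1,0,8.5,0,0,0,0.42],
    [-0.1,0,8.5,0,0,0,0.42]
  ]
}}

```text
time: 9.4
position: [0.5933, -0.2637, 0.0353]
ee_rot: [0.892, 0.453, 0.0, 0.001]
contact_force: [0.2, -0.0, -0.6]
opening: 0.0487
```

```bash
python3 -c "
from h import *
plan((.455,-.2665,.09,54),(.455,-.2665,.09,90))"
```

```text
t 9.40 pos [ 0.5933 -0.2637  0.0353] phi 53.9 open 0.0487 q6 -1.48 quat [0.892 0.453 0.    0.001]
  shift cm -8.38 -11.00 -5.47 turn -0.1
  shift cm -8.38 -11.00 -5.47 turn -36.1
```

Emit:
{"fn": "servo_tool", "kwargs": {
  "commands": [
    [0,0,-3,0,0,0,0.42],
    [0,0,-7,0,0,0,0.3],
    [-3,-4,-8.5,0,0,0,0.15],
    [-6,-8,-8.5,0,0,0,0.15],
    [-8.4,-11,-7,0,0,0,0.15],
    [-8.4,-11,-4.5,0,0,0,0.15],
    [-8.4,-11,-4.5,0,0,0,0.15]
  ]
}}

```text
time: 10.28
position: [0.453, -0.2656, 0.0783]
ee_rot: [0.892, 0.453, -0.001, -0.002]
contact_force: [-0.0, -0.1, 0.1]
opening: 0.0738
```

```bash
python3 -c "
from h import *
d=cam('side')
plan((.455,-.2665,.025,54))
a=lambda c,u,v,r=30:cv2.resize(c['frame'][v-r:v+r,u-r:u+r,::-1],(400,400),interpolation=cv2.INTER_CUBIC)
cv2.imwrite('pics/g3.png',np.hstack([a(d,289,276),a(d,345,240)]))"
```

```text
t 10.32 pos [ 0.4541 -0.2662  0.0795] phi 53.9 open 0.0738 q6 -1.62 quat [ 0.892  0.453 -0.    -0.   ]
  shift cm 0.03 0.09 5.45 turn -0.1
```

View pics/g3.png

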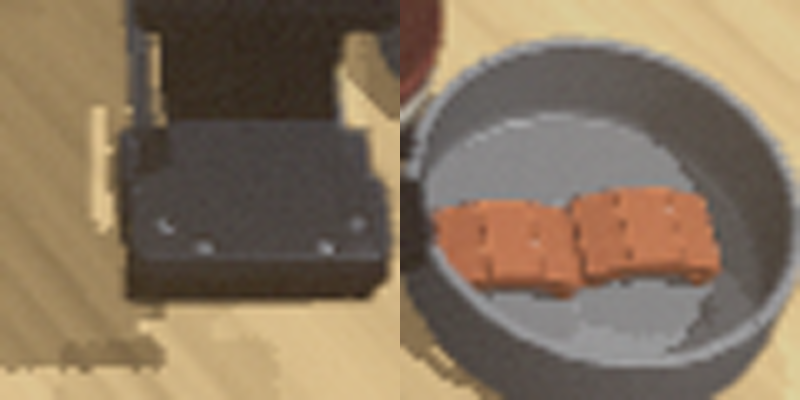

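Both crocks lie side by side, flat in the pot. The gripper is over the right pebble.

Emit:
{"fn": "servo_tool", "kwargs": {
  "commands": [
    [0,0.1,3,0,0,0,0.15],
    [0,0.1,5.4,0,0,0,0.15],
    [0,0.1,5.4,0,0,0,0.15],
    [0,0.1,5.4,0,0,0,1],
    [0,0.1,5.4,0,0,0,1],
    [0,0.1,5.4,0,0,0,1],
    [0,0.1,5.4,0,0,0,1],
    [0,0.1,5.4,0,0,0,1]
  ],
  "squeeze": 20
}}

```text
time: 11.32
position: [0.4555, -0.2671, 0.026]
ee_rot: [0.892, 0.453, 0.0, 0.0]
contact_force: [0.3, 1.6, 3.1]
opening: 0.0383
```

```bash
python3 -c "
from h import *
plan((.455,-.2665,.12,54),(.52,0,.12,54),(.635,.247,.12,54))"
```

```text
t 11.32 pos [ 0.4555 -0.2671  0.026 ] phi 53.9 open 0.0383 q6 -1.62 quat [0.892 0.453 0.    0.   ]
  shift cm 0.01 -0.07 -9.40 turn -0.1
  shift cm 25.37 -10.54 -9.40 turn -0.1
  shift cm 52.10 -15.82 -9.40 turn -0.1
```

Emit:
{"fn": "servo_tool", "kwargs": {
  "commands": [
    [0,0,-3,0,0,0,1],
    [0,0,-6,0,0,0,1],
    [1,-0.5,-9.5,0,0,0,1],
    [6,-2.3,-9.5,0,0,0,1],
    [11.5,-4.5,-9.5,0,0,0,1],
    [17,-6.8,-9.5,0,0,0,1],
    [22,-9,-9.5,0,0,0,1],
    [27,-10.7,-9.5,0,0,0,1]
  ]
}}

```text
time: 12.32
position: [0.5279, 0.016, 0.1205]
ee_rot: [0.891, 0.453, -0.0, 0.0]
contact_force: [0.4, -0.6, -0.3]
opening: 0.0383
```

```bash
python3 -c "
from h import *
plan((.636,.2445,.12,54))"
```

```text
t 12.32 pos [0.5279 0.016  0.1205] phi 53.9 open 0.0383 q6 -1.06 quat [ 0.891  0.453 -0.     0.   ]
  shift cm 24.83 -4.73 0.05 turn -0.1
```

Emit:
{"fn": "servo_tool", "kwargs": {
  "commands": [
    [5.5,-1,0,0,0,0,1],
    [11,-2,0,0,0,0,1],
    [16.5,-3,0,0,0,0,1],
    [21.5,-4,0,0,0,0,1],
    [24.8,-4.7,0,0,0,0,1],
    [24.8,-4.7,0,0,0,0,1],
    [24.8,-4.7,0,0,0,0,1]
  ]
}}

```text
time: 13.2
position: [0.6356, 0.2415, 0.1198]
ee_rot: [0.891, 0.453, -0.001, 0.0]
contact_force: [-0.1, -1.3, -0.7]
opening: 0.0382
```

```bash
python3 -c "
from h import *
plan((.636,.2445,.034,54))
d=cam('side')
u,v=proj(d,(.636,.2445,.03));print(u,v)
r=35;u,v=221,128
cv2.imwrite('pics/p3.png',cv2.resize(d['frame'][v-r:v+r,u-r:u+r,::-1],(560,560),interpolation=cv2.INTER_CUBIC))"
```

```text
t 13.20 pos [0.6356 0.2415 0.1198] phi 53.9 open 0.0382 q6 -0.69 quat [ 0.891  0.453 -0.001  0.   ]
  shift cm 0.26 -0.14 8.58 turn -0.1
229.39860192409978 130.9961510984992
```

View pics/p3.png

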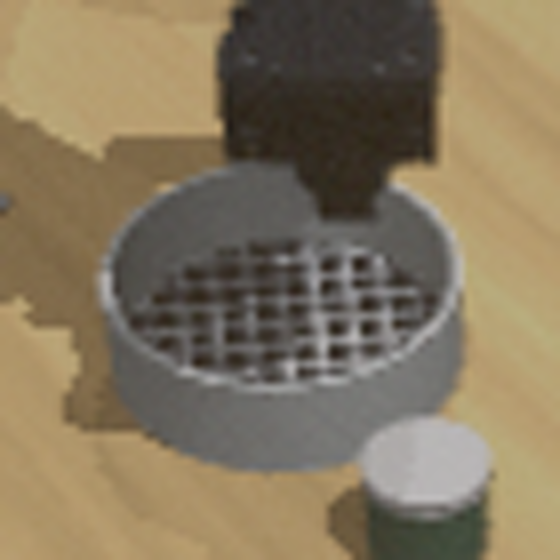

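The rim is centred near (221,127), which agrees with the sieve at about (0.613, 0.261). The pebble's far-right placement fits. Lowering.

Emit:
{"fn": "servo_tool", "kwargs": {
  "commands": [
    [0.1,-0.1,3,0,0,0,1],
    [0.1,-0.1,6,0,0,0,1],
    [0.1,-0.1,7.8,0,0,0,1],
    [0.1,-0.1,8.5,0,0,0,1],
    [0.1,-0.1,8.5,0,0,0,1],
    [0.1,-0.1,8.5,0,0,0,0.35],
    [0.1,-0.1,8.5,0,0,0,0.35],
    [0.1,-0.1,8.5,0,0,0,0.35]
  ]
}}

```text
time: 14.25
position: [0.6366, 0.2438, 0.0364]
ee_rot: [0.891, 0.453, 0.001, 0.0]
contact_force: [-0.5, -0.1, -0.3]
opening: 0.0547
```

```bash
python3 -c "
from h import *
d=cam('side');print(ray(d,221.2,127.2,.045))
plan((.4425,.1355,.08,54))"
```

```text
[0.61570289 0.26016084 0.045     ]
t 14.30 pos [0.6364 0.2438 0.0361] phi 53.9 open 0.0554 q6 -0.69 quat [0.891 0.453 0.    0.   ]
  shift cm -20.18 -9.28 -4.39 turn -0.1
```

Emit:
{"fn": "servo_tool", "kwargs": {
  "commands": [
    [0,0,-3,0,0,0,0.35],
    [0,0,-7,0,0,0,0.2],
    [-4,-1.8,-8.5,0,0,0,0.1],
    [-9,-4,-8.5,0,0,0,0.1],
    [-14,-6.5,-8.5,0,0,0,0.1],
    [-18.5,-8.5,-7,0,0,0,0.1],
    [-20.2,-9.3,-4.4,0,0,0,0.1],
    [-20.2,-9.3,-4.4,0,0,0,0.1]
  ]
}}

```text
time: 15.3
position: [0.4393, 0.1348, 0.0781]
ee_rot: [0.892, 0.453, -0.002, -0.001]
contact_force: [-0.4, 0.5, 0.2]
opening: 0.0781
```

```bash
python3 -c "
from h import *
d=cam('side')
plan((.4425,.1355,.025,54))
r=30
a=lambda c,u,v,r=30:cv2.resize(c['frame'][v-r:v+r,u-r:u+r,::-1],(400,400),interpolation=cv2.INTER_CUBIC)
cv2.imwrite('pics/g4.png',np.hstack([a(d,196,181),a(d,221,128)]))"
```

```text
t 15.35 pos [0.4417 0.1353 0.0796] phi 53.8 open 0.0781 q6 -0.81 quat [ 0.892  0.453 -0.    -0.   ]
  shift cm 0.07 0.05 5.46 turn -0.2
```

View pics/g4.png

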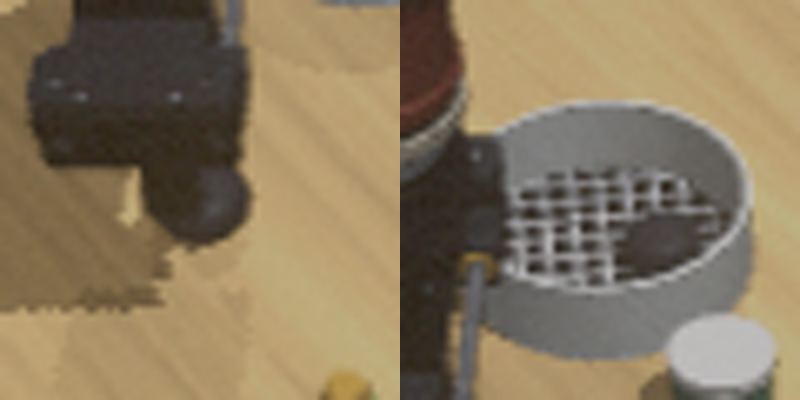

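The first pebble rests on the mesh at the right. The gripper is over the second pebble.

Emit:
{"fn": "servo_tool", "kwargs": {
  "commands": [
    [0.1,0,3,0,0,0,0.1],
    [0.1,0,5.4,0,0,0,0.1],
    [0.1,0,5.4,0,0,0,0.1],
    [0.1,0,5.4,0,0,0,1],
    [0.1,0,5.4,0,0,0,1],
    [0.1,0,5.4,0,0,0,1],
    [0.1,0,5.4,0,0,0,1],
    [0.1,0,5.4,0,0,0,1]
  ]
}}

```text
time: 16.35
position: [0.4427, 0.1362, 0.0259]
ee_rot: [0.892, 0.453, 0.0, 0.0]
contact_force: [-1.2, -0.6, 3.1]
opening: 0.0419
```

```bash
python3 -c "
from h import *
plan((.591,.2765,.12,54))"
```

```text
t 16.35 pos [0.4427 0.1362 0.0259] phi 53.9 open 0.0419 q6 -0.81 quat [0.892 0.453 0.    0.   ]
  shift cm 20.08 3.70 -9.41 turn -0.1
```

Emit:
{"fn": "servo_tool", "kwargs": {
  "commands": [
    [0,0,-3,0,0,0,1],
    [0,0,-6,0,0,0,1],
    [1,0.2,-9.4,0,0,0,1],
    [6,1,-9.4,0,0,0,1],
    [11,2,-9.4,0,0,0,1],
    [16,3,-9.4,0,0,0,1],
    [20.1,3.7,-9.4,0,0,0,1],
    [20.1,3.7,-9.4,0,0,0,1]
  ]
}}

```text
time: 17.35
position: [0.5918, 0.2781, 0.1186]
ee_rot: [0.891, 0.454, -0.0, -0.0]
contact_force: [-0.2, -0.5, -0.5]
opening: 0.0423
```

```bash
python3 -c "
from h import *
d=cam('side')
plan((.591,.2765,.034,54))"
```

```text
t 17.40 pos [0.5906 0.277  0.1184] phi 53.9 open 0.0421 q6 -0.62 quat [ 0.891  0.453 -0.001 -0.   ]
  shift cm -0.02 0.06 8.44 turn -0.1
```

Emit:
{"fn": "servo_tool", "kwargs": {
  "commands": [
    [0,0,3,0,0,0,1],
    [0,0,6,0,0,0,1],
    [0,0,7.8,0,0,0,1],
    [0,0,8.4,0,0,0,1],
    [0,0,8.4,0,0,0,1],
    [0,0,8.4,0,0,0,0.32],
    [0,0,8.4,0,0,0,0.32],
    [0,0,8.4,0,0,0,0.32]
  ]
}}

```text
time: 18.4
position: [0.5913, 0.2768, 0.0363]
ee_rot: [0.891, 0.453, 0.001, 0.0]
contact_force: [0.0, 0.6, -1.0]
opening: 0.0578
```

```bash
python3 -c "
from h import *
plan((.4245,-.008,.10,54))"
```

```text
t 18.40 pos [0.5913 0.2768 0.0363] phi 53.9 open 0.0578 q6 -0.62 quat [0.891 0.453 0.001 0.   ]
  shift cm -32.84 3.32 -6.37 turn -0.1
```

Emit:
{"fn": "servo_tool", "kwargs": {
  "commands": [
    [0,0,-3,0,0,0,0.32],
    [0,0,-7,0,0,0,0.3],
    [-5,0.5,-8.5,0,0,0,0.25],
    [-11,1.1,-8.5,0,0,0,0.25],
    [-17,1.7,-8.5,0,0,0,0.25],
    [-23,2.3,-8.5,0,0,0,0.25],
    [-29,2.9,-8,0,0,0,0.25],
    [-32.8,3.3,-6.4,0,0,0,0.25]
  ]
}}

```text
time: 19.4
position: [0.4238, -0.0096, 0.1004]
ee_rot: [0.892, 0.453, 0.001, 0.001]
contact_force: [0.3, 0.4, -0.7]
opening: 0.0657
```

```bash
python3 -c "
from h import *
d=cam('side');d=cam('side')
plan((.4245,-.008,.025,54))
a=lambda c,u,v,r=30:cv2.resize(c['frame'][v-r:v+r,u-r:u+r,::-1],(400,400),interpolation=cv2.INTER_CUBIC)
cv2.imwrite('pics/g5.png',np.hstack([a(d,218,216),a(d,221,128)]))"
```

```text
t 19.50 pos [ 0.4214 -0.0097  0.0982] phi 53.7 open 0.0651 q6 -1.15 quat [ 0.892  0.451 -0.001 -0.001]
  shift cm 0.32 0.14 7.32 turn -0.3
```

View pics/g5.png

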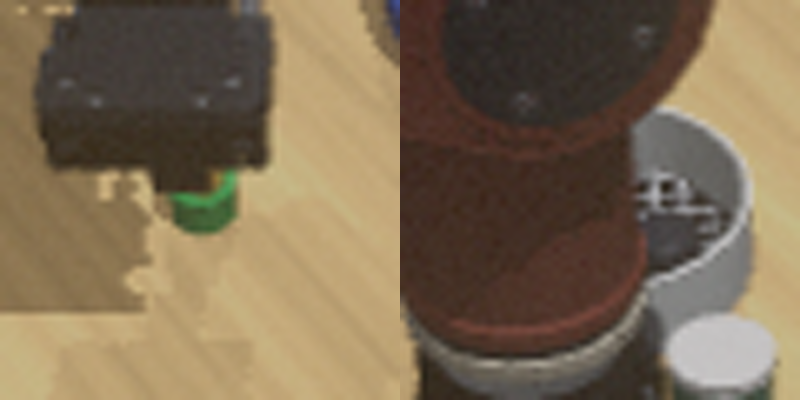

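The fitting stands upright under the open jaws. The arm hides most of the sieve, so I'll check that at the end.

Emit:
{"fn": "servo_tool", "kwargs": {
  "commands": [
    [0.2,0.1,2,0,0,0,0.25],
    [0.2,0.1,4.5,0,0,0,0.25],
    [0.2,0.1,7.2,0,0,0,0.25],
    [0.2,0.1,7.2,0,0,0,0.25],
    [0.2,0.1,7.2,0,0,0,1],
    [0.2,0.1,7.2,0,0,0,1],
    [0.2,0.1,7.2,0,0,0,1],
    [0.2,0.1,7.2,0,0,0,1]
  ]
}}

```text
time: 20.5
position: [0.4264, -0.0068, 0.028]
ee_rot: [0.892, 0.453, 0.0, 0.0]
contact_force: [0.9, 0.9, -0.2]
opening: 0.033
```

Emit:
{"fn": "servo_tool", "kwargs": {
  "commands": [
    [0,0,0,0,0,0,1],
    [0,0,0,0,0,0,1]
  ]
}}

```text
time: 20.75
position: [0.4263, -0.0068, 0.0278]
ee_rot: [0.892, 0.453, 0.0, 0.0]
contact_force: [-0.3, 1.0, 3.4]
opening: 0.0275
```

```bash
python3 -c "
from h import *
plan((.605,-.004,.11,54))"
```

```text
t 20.75 pos [ 0.4263 -0.0068  0.0278] phi 53.9 open 0.0275 q6 -1.14 quat [0.892 0.453 0.    0.   ]
  shift cm 10.76 14.27 -8.22 turn -0.1
```

Emit:
{"fn": "servo_tool", "kwargs": {
  "commands": [
    [0,0,-3,0,0,0,1],
    [0,0,-6,0,0,0,1],
    [2,2.5,-8.2,0,0,0,1],
    [5,6.5,-8.2,0,0,0,1],
    [8,10.5,-8.2,0,0,0,1],
    [10.8,14.3,-8.2,0,0,0,1],
    [10.8,14.3,-8.2,0,0,0,1],
    [10.8,14.3,-8.2,0,0,0,1]
  ]
}}

```text
time: 21.75
position: [0.604, -0.0037, 0.1085]
ee_rot: [0.891, 0.453, -0.001, -0.001]
contact_force: [-0.8, 0.5, 0.4]
opening: 0.0274
```

```bash
python3 -c "
from h import *
plan((.605,-.004,.0345,54))"
```

```text
t 21.75 pos [ 0.604  -0.0037  0.1085] phi 53.9 open 0.0274 q6 -1.08 quat [ 0.891  0.453 -0.001 -0.001]
  shift cm 0.03 0.10 7.40 turn -0.1
```

Emit:
{"fn": "servo_tool", "kwargs": {
  "commands": [
    [0,0,3,0,0,0,1],
    [0,0,6,0,0,0,1],
    [0,0,7,0,0,0,1],
    [0,0,7.5,0,0,0,1],
    [0,0,7.5,0,0,0,1],
    [0,0,7.5,0,0,0,0.4],
    [0,0,7.5,0,0,0,0.4],
    [0,0,7.5,0,0,0,0.4]
  ]
}}

```text
time: 22.75
position: [0.6056, -0.0038, 0.035]
ee_rot: [0.892, 0.453, 0.0, 0.0]
contact_force: [-0.4, 0.3, 0.1]
opening: 0.0475
```

Emit:
{"fn": "servo_tool", "kwargs": {
  "commands": [
    [0,0,-2,0,0,0,0.4],
    [0,0,-5,0,0,0,0.4],
    [0,0,-9,0,0,0,0.3],
    [-5,-1,-13,0,0,0,0.3],
    [-9,-4,-16,0,0,0,0.3],
    [-12,-8,-18,0,0,0,0.3],
    [-14,-12,-20,0,0,0,0.3],
    [-15,-16,-21,0,0,0,0.3]
  ]
}}

```text
time: 23.75
position: [0.3867, -0.0308, 0.2471]
ee_rot: [0.892, 0.452, 0.001, 0.001]
contact_force: [-0.1, 0.3, 0.9]
opening: 0.0611
```

```bash
python3 -c "
from h import *
plan()
d=cam('top');d=cam('side')
save(d,'end.png',(100,60,440,315),2.3)"
```

```text
t 23.75 pos [ 0.3867 -0.0308  0.2471] phi 53.8 open 0.0611 q6 -1.22 quat [0.892 0.452 0.001 0.001]
```

View pics/end.png

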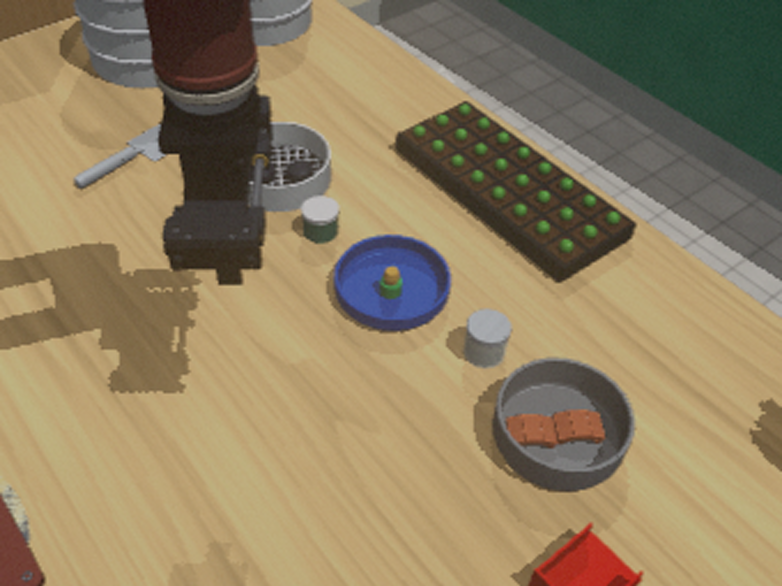

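The crocks are in the pot, and the fitting stands upright in the dish. The jar at (488,337) and the scoop look unmoved. The arm still covers part of the sieve, so I'll swing it away and check.

Emit:
{"fn": "servo_tool", "kwargs": {
  "commands": [
    [-4,4,0,0,0,0,0.3],
    [-8,7,0,0,0,0,0.3],
    [-12,8,0,0,0,0,0.3],
    [-16,8,0,0,0,0,0.3],
    [-20,8,0,0,0,0,0.3],
    [-20,8,0,0,0,0,0.3],
    [-20,8,0,0,0,0,0.3]
  ]
}}

```text
time: 24.72
position: [0.3347, -0.2393, 0.245]
ee_rot: [0.892, 0.453, 0.0, 0.0]
contact_force: [0.3, 0.1, 1.2]
opening: 0.061
```

```bash
python3 -c "
from h import *
plan()
c=cam('top');d=cam('side')
a=lambda c,u,v,r=30:cv2.resize(c['frame'][v-r:v+r,u-r:u+r,::-1],(390,390),interpolation=cv2.INTER_CUBIC)
cv2.imwrite('pics/end2.png',np.hstack([a(c,170,163),a(d,221,128)]))"
```

```text
t 24.73 pos [ 0.3347 -0.2393  0.245 ] phi 53.8 open 0.0610 q6 -1.75 quat [0.892 0.453 0.    0.   ]
```

View pics/end2.png

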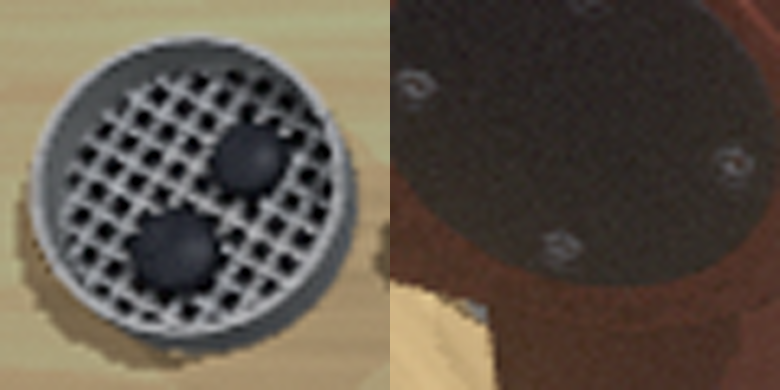

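Both pebbles rest on the mesh at crop (250,160) and (176,252), well inside the rim. The arm is clear of everything, so I'm handing in.

```bash
python3 -c "
from h import *
print(manip.job_done())"
```

```text
the job is handed in; nothing more can be done
None
```

I sorted all five finds and handed the job in at about 25 s on the robot clock. Each one was lowered and let go a few millimetres above its container's floor.

- **Pot:** both terracotta crocks lie flat, side by side.
- **Sieve:** both dark pebbles rest on the mesh, well inside the rim. I confirmed this from the top view only, because the arm blocked the last side view.
- **Dish:** the hose fitting stands upright near the centre.
- **Jar and scoop:** neither looked moved in the last pictures, but I did not measure them. Only part of the scoop was in the final frame. I always moved sideways well above both of them and no contact showed up.

No check failed. One reading was slightly off: the grip on the first pebble measured 38 mm against its stated 40 mm, but it was held securely. `job_done` gave no verdict.

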